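Load the line winder and latch its drag brake

ROBOT

A 6-joint arm with a two-finger parallel gripper is mounted at the origin on a cart in front of the work surface, level with it; the furniture and walls round the work are solid. World frame = base frame: x ahead of the robot, y to its left, z up, the work surface at z = 0. Lengths are in m, angles in rad, forces in N, time in s.
With the tool pointing down it reaches from about 0.35 to 0.975 m from the base axis. Payload 4.9 kg.
Tool frame: the origin (TCP) lies between the finger pads; the fingertips stand 25 mm ahead of it and the grasp point (between the pads) lies 6 mm ahead of it (manip.tcp_to_tips is the z of the fingertips in the tool frame, in m); z points along the fingers, y is the line along which they close (so a half turn about z gives the same grasp; the last joint's range is limited). The gripper opens to 85 mm and grips with 20 to 120 N. Pads are 22 mm wide; open, the fingers measure 114 mm over their backs; the gripper's body (76 mm by 85 mm) begins 54 mm behind the grasp point. The pads swing forward as they close: fully open they stand 13 mm farther back than shut.
Start: joints at [-1.301, 0.053, 1.613, -0, 1.476, -0.119], TCP at [0.237, -0.578, 0.256] pointing down, gripper open.
Joint ranges: [-3.01, 3.01], [-1.01, 2.22], [0.06, 2.58], [-1.02, 4.17], [0.09, 2.62], [-3.14, 3.14]. Speed limits (rad/s): [2.57, 2.57, 3.14, 3.14, 3.14, 3.14].

INTERFACE

Orientations are given as a unit quaternion [w, x, y, z].
In Python, from plant import manip gives the robot as it stands. The module is installed in compiled form; this text tells all that it offers.
- The arm moves only by the tool arm_command, never from a script. Its argument "moves" is a list of rows, each a list of 3 entries, a list of its own where there are three numbers: the opening, from -1 (shut) to 1 (fully open), then the shift along the tool's x, y, z in units of 0.15 m (1.0 is 0.15 m), then the turn about the tool's z in units of 2 pi rad (1.0 is 2 pi rad). A call has 1 to 20 rows; each row is the pose to reach, as a shift and turn from the pose commanded when the call began, along the tool's axes at that moment, turning the shorter way round; what a row does not reach only later rows make up. A row lasts 1/12 s, in which the tool goes at most 41.7 mm and 7.16 degrees, less where a joint would pass 70% of its speed; a pose out of reach is approached as far as the arm can. A call with a number of a shift or a turn outside -1 to 1 is refused whole. A call with a gripper value outside its range is refused whole. The fingers move at their own pace and stop on an object; the grip force is fixed at half the most. Time passes only in rows, so rows that repeat a pose let the fingers close. It gives the time, the measured TCP pose, the force, the opening and the grip force at its end, in the units of the state.
- manip.state(): the state, without advancing time (a new reading comes with each control period).
- manip.grab_frame(name): name is "scene" or "side" or "wrist"; returns a dict with "frame" (480x640x3 uint8, red, green, blue), "fx", "fy", "cx", "cy" (pixels), "k1" (the pictures are not rectified: a ray, as slopes to the right and down, at radius r is drawn at 1 + k1 r^2 times it, then the intrinsics apply), "R" (3x3) and "t" (3): a world point X has camera coordinates R X + t. Camera axes: x right, y down, z forward; pixel columns grow to the right and rows downward; lengths in m; the calibration is good to about 2 mm. A picture is of the moment at which its call begins. There is no depth.
- manip.job_done(): hands the job in; it is judged then, once.
Trained networks look in a picture, given as the dict that the camera call returned (one of the last four; its "shot" number tells which), for a name from the list of things; names that differ only in an ending like _2 or _b are one class to them, and where a whole thing is asked for, a point or a joint stands for the part that bears it (a point fixed in the world has none). Each returns a list of dicts, best first, with "confidence" (0 to 1); they miss things now and then, are a little off and sometimes report something else, mostly with a low value. They report only what shows in the picture. A call takes as long as a camera call. They do not tell look-alikes from the thing itself.
- manip.search_frame(picture, target): "extent" ([left, top, right, bottom] in pixels, round what is visible of it).
The state is a dict: "time": time; "joint_pos": joint angles; "joint_vel": joint speeds; "joint_efforts": joint torques, N m; "tool_pos": TCP position; "tool_rot": TCP orientation; "contact_force": force on the tool from outside, world axes, zero at the start; "ft_torque": the same for the moment, N m; "gripper_width": opening from 0.0 (shut) to 1.0 (fully open); "grasp_force": force on a finger pad.
Only numpy, scipy, OpenCV 4.12 (cv2) and the standard library are available. Lean on these libraries where they do the work, as an engineer would, in place of code of your own. Each camera call takes 0.05 s, during which the arm holds its last target. There are 200 camera calls.

TASK

Load the line winder so a reel can be filled: lift the spool of yellow line up and off its rack hook, stand it down on the rollers between the winder's cheeks, let go of it, and only then press the winder's red brake paddle down until the latch catches it and the brake pad stays pressed on the spool. Leave the green spool hanging and the other things on the table where they are.

Things in the scene. Friction and masses are not known exactly. Their poses are not given: they have to be found in the camera images.
- yellow_spool: Loose spool of yellow line, white flanges, about 130 g: 76 mm across, 26 mm wide over its two 3 mm flanges, line 62 mm across, bore 24 mm. Origin at its centre; its x axis is its axle axis (it may be turned about it). It hangs by its bore on one of the rack's two hooks. Grip it from above across the flanges by the top 14 mm of its rim, which is 38 mm above the origin.
- green_spool: The same kind of spool with black flanges and green line, hanging on the other hook; it stays there. Its rim tops out 170 mm above the table: carry things over it higher than that.
- spool_rack: Fixed plywood rack, 250 mm wide, 166 mm high. Origin on the table under the front face of its upright panel. Its two hooks point along its -x, at its y = +58 and -58 mm. A hanging spool's centre is 77 mm out from the panel, 131.5 mm above the table.
- hook_left (a point): Top of the turned-up end of the hook at the rack's y = +58 mm, 150.5 mm above the table, 98 mm out from the panel; axes as spool_rack. The hook is a level 7 mm rod, axis 140 mm above the table; a collar stops a spool 62 mm out. The spool's bore clears the turned-up end when the spool is raised 7 to 17 mm (12 is the middle); then draw it off along the rack's -x by 45 mm or more.
- hook_right (a point): The same for the hook at the rack's y = -58 mm.
- line_winder: Fixed line winder, grey base 230 x 124 mm. Origin on the table under the middle of its cradle; its -x end carries the red paddle and the latch. The spool stands between two cheeks (32 mm apart, flared mouths 58 mm up) on two white rollers, its axle along the winder's y; a third roller stops it to -x (uprights 86 mm high). The lever runs outside the -y cheek, under 80 mm high beside the spool.
- cradle_seat (a point): Where the centre of a seated spool is: 62 mm above the table; axes as line_winder. The spool's rim then tops out at 100 mm.
- lever_hinge (a point): The brake lever's hinge line (along the winder's y), 52 mm to +x of the cradle middle, 30 mm above the table, at the lever's middle plane, 36 mm to -y of the cradle middle; axes as line_winder.
- paddle (a point): Centre of the top of the brake lever's red paddle (38 x 32 mm). It moves with the lever on a 141 mm radius about lever_hinge: with the lever up it is 118 mm above the table and 59 mm to -x of the cradle middle; latched, 61 mm above the table and 86 mm to -x.
- brake_lever (a joint): Angle of the sprung brake lever, rad: 0 up (its spring returns it there), growing as the paddle is pressed down; the latch snaps over its nose at about 0.46 and then holds it at about 0.45; its stop is at 0.52. Pressing takes about 4 N at the paddle at first, up to about 13 N near 0.42 as the nose pushes the latch aside.
- latch_pawl (a joint): Angle of the sprung latch at the winder's -x end, rad: 0 closed; the lever's nose pushes it out to about 0.17 on the way down and it snaps back to 0 over the nose. Pushing its red tab, 16 mm beyond the nose, would let the lever go.
- brake_pad: Cork brake pad (28 mm wide) on a short sprung plunger on the lever's rear limb; with the lever latched it bears on the rims of both flanges with about 4 N. Origin at the middle of its face.
- reel: Spinning reel with a red spool, 137 x 146 x 104 mm, bystander. Origin under its middle.
- lure_carton: Dark blue boxed lure, 151 x 42 x 28 mm, bystander. Origin under its middle.
- pliers: Long-nose pliers with red handles, 159 x 45 x 10 mm, lying flat, bystander. Origin under their middle.
Things that resemble listed ones, but are neither listed nor needed, are in the scene too. Leave any purple look-alike of the yellow_spool alone.

How it is judged:
By the outcome, as a careful person would: the job done as asked, in the order asked, and still so for the second after the job is handed in, with the robot touching nothing.
It also fails if it takes over 58 s, if anything falls off the work surface, if the arm or the gripper's body presses on something with over 40 N, if the wrist force passes 120 N, or if a joint passes its speed limit or range.

## Working session

There is one attempt and no reset: what is moved stays moved. The work goes in short steps, Python scripts to look and compute and a tool call to move; the robot and the scene stay as the last step left them, time stands still between calls to the robot, and variables do not carry over. Pictures are saved under pics/ and viewed, at most 10 in all, crops included, and the job is handed in when it is done.

Besides the shell and the picture viewer there is one more tool, called after "Emit:" as name(argument=value, ...) on one line, values as JSON. arm_command: Moves the arm, as the interface text tells. Shifts and turns lie within -1 to 1; 1 stands for 0.15 m of shift or 2 pi rad of turn. Its arguments: {"type":"object","properties":{"moves":{"type":"array"}},"required":["moves"]}

```bash
mkdir -p pics
cat > h.py <<'E'
import numpy as np, cv2
from plant import manip
def cam(name,save=None):
    p=manip.grab_frame(name)
    if save: cv2.imwrite('pics/'+save,p['frame'][:,:,::-1])
    return p
def ray(p,u,v):
    d=np.array([(u-p['cx'])/p['fx'],(v-p['cy'])/p['fy']]); s=d.copy()
    for _ in range(20): s=d/(1+p['k1']*(s@s))
    R=np.array(p['R']);t=np.array(p['t'])
    w=R.T@np.array([s[0],s[1],1.]); return -R.T@t, w/np.linalg.norm(w)
def onz(p,u,v,z):
    o,d=ray(p,u,v); return o+d*(z-o[2])/d[2]
def proj(p,X):
    c=np.array(p['R'])@np.array(X)+np.array(p['t']); s=c[:2]/c[2]; s=s*(1+p['k1']*(s@s))
    return np.array([p['fx']*s[0]+p['cx'],p['fy']*s[1]+p['cy']])
def tri(obs):
    A=np.zeros((3,3));b=np.zeros(3)
    for p,u,v in obs:
        o,d=ray(p,u,v);M=np.eye(3)-np.outer(d,d);A+=M;b+=M@o
    X=np.linalg.solve(A,b); return X,[proj(p,X)-np.array([u,v]) for p,u,v in obs]
E
python3 - <<'E'
from h import *
np.set_printoptions(precision=3,suppress=True)
for n in ['scene','side','wrist']:
    p=cam(n,n+'0.png'); print(n,p['shot'],'C',-np.array(p['R']).T@np.array(p['t']))
    for t in ['yellow_spool','green_spool','spool_rack','line_winder','paddle','latch_pawl','reel','lure_carton','pliers']:
        print(t,[(np.round(d['extent']).astype(int).tolist(),round(d['confidence'],2)) for d in manip.search_frame(p,t)[:3]])
print(manip.state(),manip.tcp_to_tips)
E
```

```text
scene 1 C [-0.52  -0.729  0.991]
yellow_spool [([197, 172, 222, 202], 0.67)]
green_spool [([233, 185, 260, 209], 0.82), ([282, 238, 376, 307], 0.53)]
spool_rack [([201, 160, 286, 247], 0.67), ([320, 238, 361, 266], 0.48)]
line_winder [([280, 237, 373, 309], 0.89)]
paddle [([318, 238, 364, 266], 0.91)]
latch_pawl [([305, 277, 316, 295], 0.49)]
reel [([400, 315, 434, 354], 0.88)]
lure_carton [([431, 267, 456, 291], 0.6)]
pliers [([319, 314, 374, 356], 0.93), ([398, 307, 437, 354], 0.62)]
side 2 C [0.471 0.906 0.79 ]
yellow_spool [([297, 331, 315, 374], 0.84), ([366, 384, 396, 427], 0.81)]
green_spool [([294, 292, 308, 324], 0.6)]
spool_rack [([265, 222, 373, 298], 0.75), ([241, 276, 319, 438], 0.67), ([292, 287, 309, 324], 0.38)]
line_winder [([270, 222, 374, 297], 0.98)]
paddle [([275, 226, 353, 255], 0.89)]
latch_pawl []
reel [([317, 176, 363, 224], 0.77), ([250, 195, 301, 225], 0.59)]
lure_carton [([251, 194, 302, 224], 0.65)]
pliers [([316, 176, 362, 223], 0.55), ([374, 229, 396, 256], 0.47), ([277, 226, 352, 254], 0.23)]
wrist 3 C [ 0.298 -0.552  0.374]
yellow_spool []
green_spool []
spool_rack []
line_winder []
paddle []
latch_pawl []
reel [([229, 0, 302, 28], 0.92)]
lure_carton []
pliers [([82, 0, 171, 74], 0.55), ([228, 2, 300, 27], 0.26)]
{'time': 1.5, 'joint_pos': array([-1.301,  0.053,  1.613,  0.   ,  1.476, -0.119]), 'joint_vel': array([ 0.001,  0.002, -0.001, -0.   ,  0.001, -0.001]), 'joint_efforts': array([ -0.001, -39.368, -37.046,  -0.   ,   0.   ,  -0.   ]), 'tool_pos': array([ 0.237, -0.578,  0.256]), 'tool_rot': array([-0.   ,  0.981,  0.193,  0.   ]), 'contact_force': array([0.078, 1.059, 0.513]), 'ft_torque': array([-0.013,  0.043, -0.022]), 'grasp_force': 0.0, 'gripper_width': 0.9963863044842561} 0.025
```

Run:
```python
import cv2
a=cv2.imread('pics/scene0.png')[140:380,180:480]; b=cv2.imread('pics/side0.png')[150:450,220:420]
cv2.imwrite('pics/sc_a.png',cv2.resize(a,(750,600),interpolation=2)); cv2.imwrite('pics/si_a.png',cv2.resize(b,(400,600),interpolation=2))
```

```text
(no output)
```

View pics/sc_a.png

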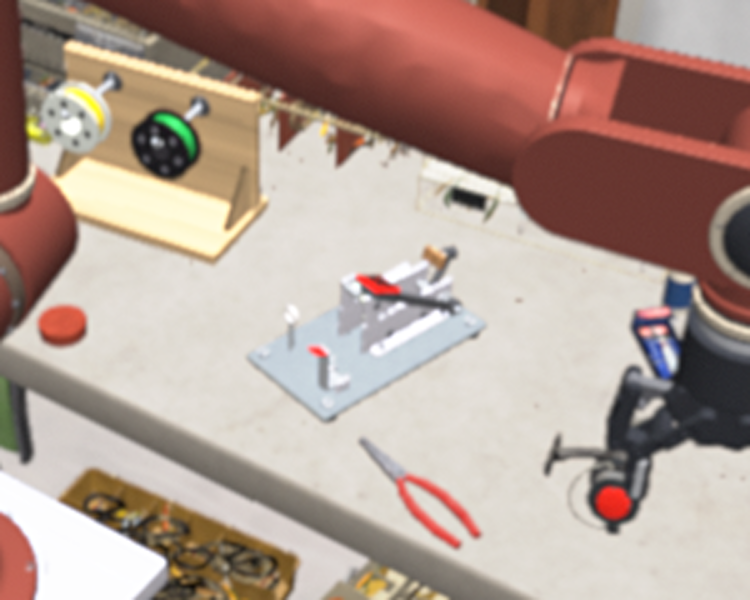

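View pics/si_a.png

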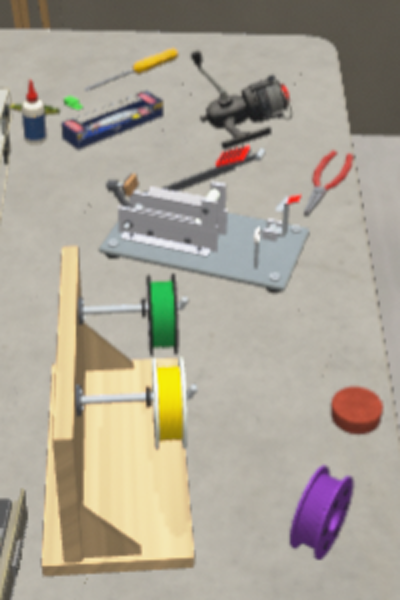

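The scene crop shows the yellow spool on the left hook (75,115), the green spool at (167,143), and the winder in the middle with its latch end at (320,350). The side crop shows yellow at (170,402), green at (163,315) and the purple look-alike at (322,512). Next I'll triangulate these.

Run:
```python
from h import *
np.set_printoptions(precision=3,suppress=True)
a=cam('scene');b=cam('side')
S=lambda u,v:(a,u/2.5+180,v/2.5+140)
D=lambda u,v:(b,u/2+220,v/2+150)
for n,s,d in [('yel',(77,117),(170,402)),('grn',(168,143),(163,315)),('paddle',(378,286),(234,156)),('latchtab',(318,352),(294,200))]:
    print(n,tri([S(*s),D(*d)]))
for s in [(250,355),(330,417),(485,325)]: print('base sc',onz(*S(*s),0.008))
for s in [(100,248),(277,288),(310,237)]: print('base si',onz(*D(*s),0.008))
print('rack base sc',[onz(*S(*s),.01) for s in [(215,258),(266,203),(55,200)]])
print('rack base si',[onz(*D(*s),.01) for s in [(43,570),(193,565),(186,450)]])
```

```text
yel (array([0.513, 0.237, 0.129]), [array([-0.348,  0.269]), array([-0.546, -0.477])])
grn (array([0.527, 0.122, 0.128]), [array([-0.678,  0.595]), array([-0.959, -0.896])])
paddle (array([ 0.461, -0.187,  0.112]), [array([-0.06 ,  0.059]), array([-0.062, -0.062])])
latchtab (array([ 0.388, -0.164,  0.067]), [array([-0.233,  0.2  ]), array([-0.235, -0.207])])
base sc [ 0.405 -0.073  0.008]
base sc [ 0.373 -0.19   0.008]
base sc [ 0.583 -0.251  0.008]
base si [ 0.618 -0.138  0.008]
base si [ 0.408 -0.071  0.008]
base si [ 0.365 -0.171  0.008]
rack base sc [array([0.516, 0.052, 0.01 ]), array([0.636, 0.065, 0.01 ]), array([0.502, 0.272, 0.01 ])]
rack base si [array([0.616, 0.321, 0.01 ]), array([0.489, 0.311, 0.01 ]), array([0.501, 0.181, 0.01 ])]
```

Emit:
arm_command(moves=[[0.1,[0.23,-0.21,-0.17],0],[0.1,[0.47,-0.42,-0.33],0],[0.1,[0.7,-0.63,-0.33],0],[0.1,[0.93,-0.84,-0.33],0],[0.1,[1.0,-0.95,-0.33],0]])

```text
time: 2.02
tool_pos: [0.3195, -0.3969, 0.3067]
tool_rot: [0.001, 0.981, 0.193, 0.001]
contact_force: [0.6, 0.2, 1.0]
gripper_width: 0.551
grasp_force: 0.0
```

Emit:
arm_command(moves=[[0.1,[0.21,-0.19,0],0],[0.1,[0.42,-0.37,0],0],[0.1,[0.63,-0.56,0],0],[0.1,[0.65,-0.6,0],0],[0.1,[0.65,-0.6,0],0]])

```text
time: 2.43
tool_pos: [0.3755, -0.2758, 0.3059]
tool_rot: [0.0, 0.981, 0.195, 0.0]
contact_force: [-1.1, -0.7, 0.2]
gripper_width: 0.554
grasp_force: 0.0
```

Run:
```python
from h import *
np.set_printoptions(precision=3,suppress=True)
s=manip.state();print(s['time'],s['tool_pos'],s['tool_rot'],s['joint_pos'],manip.tcp_to_tips,s['gripper_width'])
p=cam('wrist','w1.png');print(p['R'],-np.array(p['R']).T@p['t'])
print(onz(p,320,240,0))
for t in ['line_winder','paddle','latch_pawl','brake_pad']:
        print(t,[(np.round(d['extent']).astype(int).tolist(),round(d['confidence'],2)) for d in manip.search_frame(p,t)[:3]])
```

```text
2.4333 [ 0.376 -0.276  0.306] [0.    0.981 0.195 0.   ] [-0.793 -0.367  1.905  0.     1.603  0.384] 0.025 0.5542284978532264
[[ 0.383 -0.924  0.   ]
 [-0.891 -0.37   0.264]
 [-0.243 -0.101 -0.965]] [ 0.436 -0.249  0.424]
[ 0.325 -0.296  0.   ]
line_winder [([163, 0, 373, 181], 0.96)]
paddle [([221, 0, 347, 128], 0.75)]
latch_pawl [([212, 129, 256, 166], 0.79), ([164, 0, 374, 178], 0.62)]
brake_pad []
```

View pics/w1.png

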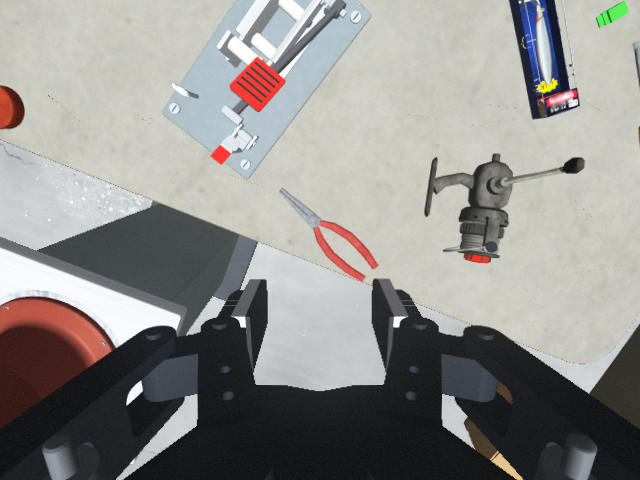

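The wrist view shows the winder at top centre: paddle at (257,85), latch tab at (220,155), base edge running from (165,105) to (247,178). I'll move over it for two full views.

Emit:
arm_command(moves=[[0.1,[0.27,-0.1,0],0],[0.1,[0.53,-0.2,0],0],[0.1,[0.8,-0.3,0],0],[0.1,[1.0,-0.4,0],0],[0.1,[1.0,-0.4,0],0]])

```text
time: 3.1
tool_pos: [0.4935, -0.1629, 0.305]
tool_rot: [-0.001, 0.981, 0.195, 0.0]
contact_force: [-0.0, 0.8, 0.4]
gripper_width: 0.551
grasp_force: 0.0
```

Run:
```python
from h import *
import pickle
p=cam('wrist','w2.png');pickle.dump(p,open('w2.pkl','wb'))
s=manip.state();print(s['time'],s['tool_pos'],s['joint_pos'])
```

```text
3.15 [ 0.49206835 -0.16471778  0.30497075] [-4.66530612e-01 -2.27803329e-01  1.79567087e+00  4.92407434e-05
  1.57493833e+00  7.12845736e-01]
```

Emit:
arm_command(moves=[[0.1,[0,-0.27,0],-0.015],[0.1,[0,-0.53,0],-0.03],[0.1,[0,-0.8,0],-0.05],[0.1,[0,-0.8,0],-0.05]])

```text
time: 3.48
tool_pos: [0.4434, -0.0519, 0.3054]
tool_rot: [-0.001, 0.938, 0.347, 0.0]
contact_force: [-0.2, -1.1, -0.8]
gripper_width: 0.551
grasp_force: 0.0
```

Run:
```python
from h import *
import pickle
p=cam('wrist','w3.png');pickle.dump(p,open('w3.pkl','wb'))
s=manip.state();print(s['time'],s['tool_pos'],s['tool_rot'],s['joint_pos'])
a=cv2.imread('pics/w2.png');b=cv2.imread('pics/w3.png')
cv2.imwrite('pics/w23.png',np.vstack([a[:300],b[:300]]))
```

```text
3.5333 [ 0.4443393  -0.05395808  0.30559865] [3.64955495e-04 9.38607504e-01 3.44986631e-01 2.11448891e-04] [-2.87191043e-01 -4.16203503e-01  1.94156464e+00 -3.33691484e-04
  1.61545660e+00  5.79141109e-01]
```

View pics/w23.png

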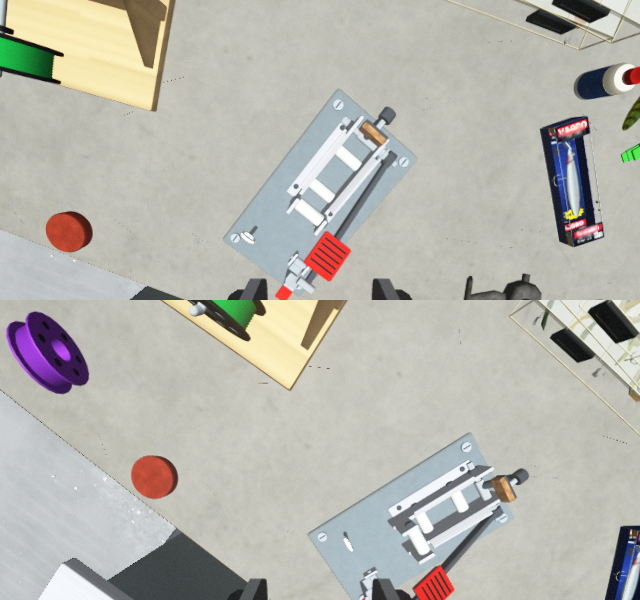

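Stacked view: top picture shows base corners at (337,89), (418,158), (223,240), rollers at (348,157) and (321,189), third roller at (308,212), paddle (328,256). The bottom picture shows the same parts. I'll enlarge for accurate points.

Run:
```python
import cv2,numpy as np
a=cv2.imread('pics/w2.png')[80:305,215:425];b=cv2.imread('pics/w3.png')[125:325,300:535]
f=lambda i,w,h:cv2.resize(i,(w,h),interpolation=cv2.INTER_CUBIC)
A=f(a,210*9//5,225*9//5);B=f(b,235*9//5,200*9//5)
o=np.zeros((405,801,3),np.uint8);o[:405,:378]=A;o[:360,378:801]=B
cv2.imwrite('pics/z.png',o)
```

```text
(no output)
```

View pics/z.png

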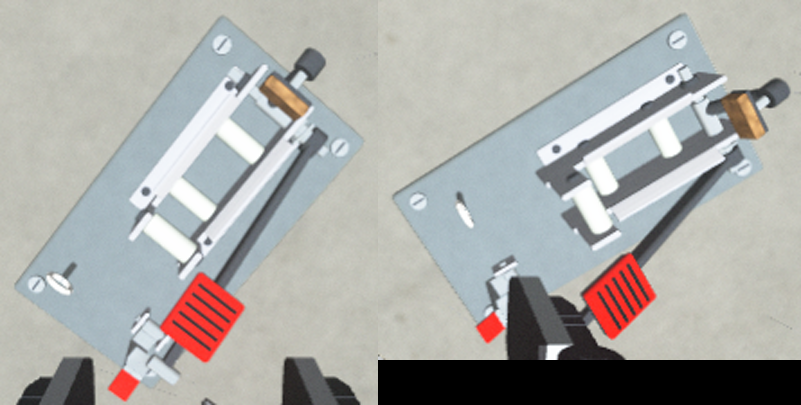

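The enlarged crops show screws at (223,44), (339,147), (36,285) left, rollers at (240,140), (193,199), (169,238) and paddle centre (203,317), with the matching points on the right.

```bash
cat > wind.py <<'E'
from h import *
import pickle
from scipy.optimize import least_squares
np.set_printoptions(precision=4,suppress=True)
a=pickle.load(open('w2.pkl','rb'));b=pickle.load(open('w3.pkl','rb'))
A=lambda u,v:(a,u/1.8+215,v/1.8+80)
B=lambda u,v:(b,(u-378)/1.8+300,v/1.8+125)
pts=dict(s1=((223,44),(678,40)),s2=((339,147),(743,167)),s3=((36,285),(418,201)),R1=((240,140),(665,137)),R2=((193,199),(601,174)),R3=((169,238),(592,208)),pad=((203,317),(619,295)),c1=((222,14),(683,12)),c3=((15,289),(393,195)))
W={}
for k,(p,q) in pts.items():
    X,e=tri([A(*p),B(*q)]); W[k]=X; print(k,X,np.round(np.array(e).ravel(),1))
print('s12',np.linalg.norm(W['s1']-W['s2']),'s13',np.linalg.norm(W['s1']-W['s3']),'R12',np.linalg.norm(W['R1']-W['R2']))
for n in ('s1','c1'):
    d=W[n][:2]-W[n[0]+'3'][:2]; print('yaw',np.arctan2(d[1],d[0]))
d=W['s1'][:2]-W['s2'][:2];print('yaw',np.arctan2(d[1],d[0])-np.pi/2)
d=W['R1'][:2]-W['R2'][:2];print('yaw',np.arctan2(d[1],d[0]))
d=W['s1'][:2]-W['s3'][:2]; yaw=np.arctan2(d[1],d[0])
for y in (yaw,):
    R=np.array([[np.cos(y),-np.sin(y)],[np.sin(y),np.cos(y)]])
    for k in W: print(k, R.T@(W[k][:2]-(W['R1'][:2]+W['R2'][:2])/2))
    print('origin from paddle',W['pad'][:2]-R@[-.059,-.036],'from rollers',(W['R1']+W['R2'])[:2]/2)
E
python3 wind.py; python3 -c "
from plant import manip;s=manip.state();print(s['time'])"
```

```text
s1 [ 0.6027 -0.139   0.0169] [-0. -0. -0.  0.]
s2 [ 0.5736 -0.2329  0.021 ] [-0.  -0.1 -0.   0.1]
s3 [ 0.4106 -0.0816  0.0189] [-0.  -0.5 -0.1  0.5]
R1 [ 0.5519 -0.1715  0.0332] [ 0.   1.   0.4 -0.9]
R2 [ 0.5068 -0.1586  0.0306] [ 0.   0.5  0.2 -0.5]
R3 [ 0.4868 -0.1516  0.0767] [ 0.   0.1  0.  -0.1]
pad [ 0.4618 -0.1825  0.1149] [-0.  -0.2 -0.   0.2]
c1 [ 0.62   -0.1315  0.0074] [ 0.   0.2  0.1 -0.2]
c3 [ 0.4002 -0.0674  0.011 ] [-0.1 -1.2 -0.3  1.1]
s12 0.09840776359926585 s13 0.20051717969948013 R12 0.04692930108071614
yaw -0.2904345224922459
yaw -0.28349554359382856
yaw -0.30142440194739106
yaw -0.2806181714954264
s1 [0.0629 0.046 ]
s2 [ 0.0618 -0.0524]
s3 [-0.1376  0.046 ]
R1 [0.0234 0.0002]
R2 [-0.0234 -0.0002]
R3 [-0.0447  0.0007]
pad [-0.0597 -0.0361]
c1 [0.0773 0.0582]
c3 [-0.1518  0.0566]
origin from paddle [ 0.5286 -0.1649] from rollers [ 0.5294 -0.1651]
3.5333
```

Winder fit is consistent: origin (0.529,-0.165), yaw -0.29, with paddle and rollers agreeing to about 1 mm. Now the rack.

Emit:
arm_command(moves=[[0.1,[0.15,-0.13,0],-0.02],[0.1,[0.3,-0.26,0],-0.04],[0.1,[0.45,-0.39,0],-0.06],[0.1,[0.6,-0.52,0],-0.08],[0.1,[0.75,-0.65,0],-0.1],[0.1,[0.85,-0.74,0],-0.12],[0.1,[0.85,-0.74,0],-0.14],[0.1,[0.85,-0.74,0],-0.157],[0.1,[0.85,-0.74,0],-0.157]])

```text
time: 4.28
tool_pos: [0.4717, 0.111, 0.3052]
tool_rot: [0.0, 0.664, 0.747, -0.0]
contact_force: [-0.2, 0.3, -0.3]
gripper_width: 0.554
grasp_force: 0.0
```

Run:
```python
from h import *
import pickle
p=cam('wrist','w4.png');pickle.dump(p,open('w4.pkl','wb'))
s=manip.state();print(s['time'],s['tool_pos'],s['tool_rot'],s['joint_pos'])
print(proj(p,[.513,.237,.169]),[ (d['extent'],d['confidence']) for d in manip.search_frame(p,'yellow_spool')])
```

```text
4.3333 [0.47159113 0.11100001 0.30526312] [ 8.47790733e-05  6.65969105e-01  7.45979225e-01 -3.73477820e-04] [ 7.77460236e-02 -3.16723733e-01  1.86742939e+00 -6.39432352e-04
  1.59130888e+00 -3.54788112e-02]
[401.68518561  66.73109102] [([369.3, 16.2, 424.0, 120.6], 0.85), ([218.5, 2.2, 283.3, 81.3], 0.63)]
```

Emit:
arm_command(moves=[[0.1,[0.15,0.15,0],0],[0.1,[0.3,0.25,0],0],[0.1,[0.4,0.25,0],0],[0.1,[0.4,0.25,0],0]])

```text
time: 4.72
tool_pos: [0.5016, 0.1775, 0.3052]
tool_rot: [-0.0, 0.665, 0.747, -0.0]
contact_force: [0.8, -0.8, -0.3]
gripper_width: 0.552
grasp_force: 0.0
```

Run:
```python
from h import *
import pickle
p=cam('wrist','w5.png');pickle.dump(p,open('w5.pkl','wb'))
s=manip.state();print(s['time'],s['tool_pos'],s['tool_rot'],s['joint_pos'])
print(proj(p,[.513,.237,.169]),[ (d['extent'],d['confidence']) for d in manip.search_frame(p,'yellow_spool')])
a=cv2.imread('pics/w4.png');b=cv2.imread('pics/w5.png')
cv2.imwrite('pics/w45.png',np.hstack([a[:,120:520],b[:,120:520]]))
```

```text
4.7667 [0.50139907 0.17643804 0.30520311] [-3.77696611e-05  6.64635613e-01  7.47167541e-01 -4.08361435e-04] [ 1.98514548e-01 -1.96501055e-01  1.76859479e+00 -4.30841540e-04
  1.57019686e+00  8.17308209e-02]
[345.79856942 159.0273979 ] [([188.4, 66.5, 247.0, 142.8], 0.79), ([326.7, 101.6, 366.6, 194.4], 0.64)]
```

View pics/w45.png

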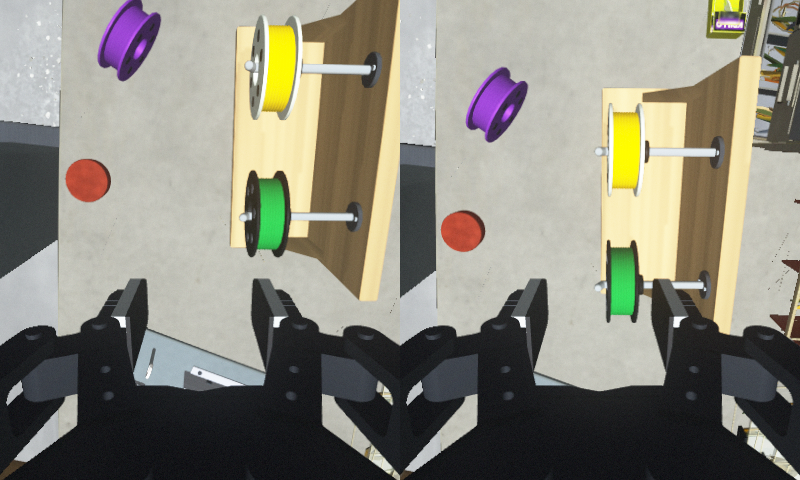

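Both spools, the hook tips and the rack are in both views: yellow hook tip at (249,66) left and (599,152) right, green hook tip at (245,217) and (600,287), with the purple look-alike apart at upper left.

Run:
```python
from h import *
import pickle
np.set_printoptions(precision=4,suppress=True)
a=pickle.load(open('w4.pkl','rb'));b=pickle.load(open('w5.pkl','rb'))
A=lambda u,v:(a,u+120,v);B=lambda u,v:(b,u-280,v)
W={}
for k,p,q in [('hy',(249,66),(599,152)),('hg',(245,217),(600,287)),('basey',(373,69),(717,152.5)),('baseg',(354,216),(704,285.5))]:
    W[k],e=tri([A(*p),B(*q)]);print(k,W[k],np.round(np.array(e).ravel(),1))
d=(W['hy']-W['hg'])[:2];y1=np.arctan2(-d[0],d[1]);print('yaw hooks',y1,'dist',np.linalg.norm(d))
for h,g in (('hy','basey'),('hg','baseg')):
    d=(W[g]-W[h])[:2];print('yaw rod',np.arctan2(d[1],d[0]),np.linalg.norm(d))
for y in (y1,):
    ex=np.array([np.cos(y),np.sin(y)]);m=(W['hy']+W['hg'])[:2]/2; print('spool from hooks',W['hy'][:2]+.021*ex, 'rack org',m+.098*ex)
# spool colour blob, midpoint
for n,p in (('A',a),('B',b)):
    h=cv2.cvtColor(p['frame'],cv2.COLOR_RGB2HSV);m=cv2.inRange(h,(22,150,120),(33,255,255));
    nn,l,s,c=cv2.connectedComponentsWithStats(m)
    i=[i for i in range(1,nn) if s[i][4]>300];print(n,[(s[j].tolist(),c[j]) for j in i])
    for j in i: print(onz(p,*c[j],.155))
s=manip.state();q=s['tool_rot'];print(2*np.arctan2(q[2],q[1]))
```

```text
hy [0.4929 0.2393 0.1479] [ 0.1  0.1 -0.1 -0.1]
hg [0.5072 0.125  0.1474] [ 0.  0. -0. -0.]
basey [0.5868 0.25   0.1458] [-0.3 -0.2  0.3  0.2]
baseg [0.5984 0.1364 0.1461] [ 0.1  0.1 -0.1 -0.1]
yaw hooks 0.12453316277199099 dist 0.11519388083997471
yaw rod 0.1134968568900261 0.09453414816367982
yaw rod 0.1248184955386442 0.09194595134453797
spool from hooks [0.5137 0.2419] rack org [0.5973 0.1943]
A [([382, 25, 34, 87, 2187], array([399.7252,  67.545 ]))]
[0.5144 0.2395 0.155 ]
B [([332, 112, 28, 77, 1932], array([345.8473, 149.7748]))]
[0.5132 0.2435 0.155 ]
1.6872237217956252
```

Yellow spool: (0.514,0.242), rack yaw 0.122, and heights agree with the text within 3 mm. The tool is already aligned, so I'll go above it and descend.

Emit:
arm_command(moves=[[0.1,[0.2,0.06,0],0],[0.1,[0.42,0.13,0.1],0],[0.1,[0.42,0.13,0.3],0],[0.1,[0.42,0.13,0.5],0],[0.1,[0.42,0.13,0.5],0]])

```text
time: 5.23
tool_pos: [0.5098, 0.2395, 0.2233]
tool_rot: [-0.003, 0.665, 0.747, -0.005]
contact_force: [-1.2, -0.3, -2.6]
gripper_width: 0.549
grasp_force: 0.0
```

Run:
```python
from h import *
p=cam('wrist','w6.png');s=manip.state();print(s['time'],s['tool_pos'],s['tool_rot'])
cv2.imwrite('pics/w6c.png',p['frame'][100:480,150:490,::-1])
```

```text
5.2833 [0.51097769 0.23974295 0.2265829 ] [-0.00185222  0.66474684  0.74705803 -0.00353598]
```

View pics/w6c.png

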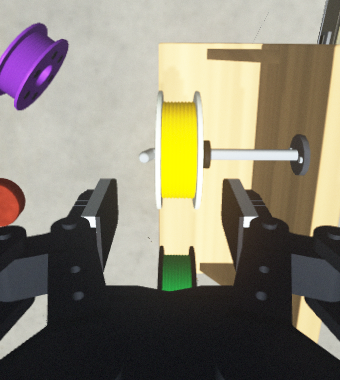

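The wrist crop shows the yellow spool between the open fingers (spool centre at column 180, finger gap centre at 170, while the arm was still settling). I'll let it settle and measure the offset.

Emit:
arm_command(moves=[[0.1,[0,0,0],0],[0.1,[0,0,0],0]])

```text
time: 5.45
tool_pos: [0.5142, 0.241, 0.2332]
tool_rot: [0.001, 0.665, 0.747, 0.002]
contact_force: [1.4, 0.6, 0.1]
gripper_width: 0.55
grasp_force: 0.0
```

Run:
```python
from h import *
p=cam('wrist');s=manip.state();print(s['time'],s['tool_pos'],s['tool_rot'],s['joint_pos'])
h=cv2.cvtColor(p['frame'],cv2.COLOR_RGB2HSV);m=cv2.inRange(h,(22,150,120),(33,255,255))
nn,l,st,c=cv2.connectedComponentsWithStats(m);j=1+np.argmax(st[1:,4]);print(st[j],c[j])
for z in(.150,.1625): print(onz(p,*c[j],z))
```

```text
5.5 [0.51431962 0.24121176 0.23353665] [0.00123196 0.66446989 0.74731145 0.00196219] [ 3.07594509e-01 -7.02146854e-02  1.77330619e+00 -1.13329884e-04
  1.43386875e+00  1.90386641e-01]
[ 302  202   34   92 3041] [318.52581388 247.23676422]
[0.5122818  0.24734015 0.15      ]
[0.51180989 0.25113604 0.1625    ]
```

Emit:
arm_command(moves=[[0.1,[0,-0.005,0.12],0],[0.1,[0,-0.005,0.24],0],[0.1,[0,-0.005,0.33],0],[0.1,[0,-0.005,0.33],0],[0.1,[0,-0.005,0.33],0],[0.1,[0,-0.005,0.33],0]])

```text
time: 6.0
tool_pos: [0.5129, 0.2416, 0.1825]
tool_rot: [0.001, 0.664, 0.748, 0.001]
contact_force: [0.6, -0.7, -0.0]
gripper_width: 0.547
grasp_force: 0.0
```

Emit:
arm_command(moves=[[-1,[0,0,0],0],[-1,[0,0,0],0],[-1,[0,0,0],0],[-1,[0,0,0],0],[-1,[0,0,0],0],[-1,[0,0,0],0]])

```text
time: 6.5
tool_pos: [0.5131, 0.2418, 0.1827]
tool_rot: [0.001, 0.664, 0.748, 0.001]
contact_force: [-0.0, -0.2, 5.4]
gripper_width: 0.285
grasp_force: 60.3
```

Emit:
arm_command(moves=[[-1,[0,0,-0.04],0],[-1,[0,0,-0.08],0],[-1,[0,0,-0.08],0],[-1,[0,0,-0.08],0]])

```text
time: 6.83
tool_pos: [0.5121, 0.2415, 0.1931]
tool_rot: [0.0, 0.664, 0.748, 0.0]
contact_force: [0.1, -1.4, -1.8]
gripper_width: 0.286
grasp_force: 59.5
```

Run:
```python
from h import *
p=cam('side','si1.png');c=cam('scene','sc1.png');s=manip.state();print(s['time'],s['tool_pos'],s['contact_force'],s['ft_torque'],s['gripper_width'])
a=cv2.resize(p['frame'][270:400,240:400,::-1],(480,390),interpolation=2);b=cv2.resize(c['frame'][140:270,180:280,::-1],(300,390),interpolation=2)
cv2.imwrite('pics/l1.png',np.hstack([a,b]))
```

```text
6.9333 [0.51181325 0.24137587 0.19242107] [-0.39813993  0.35517115 -0.35666743] [-0.03425579  0.04716465 -0.00053089] 0.2831225873239248
```

View pics/l1.png

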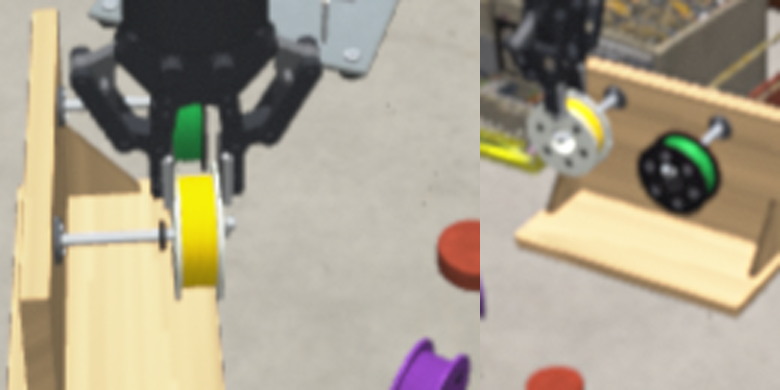

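The spool is held by its rim and raised about 10–11 mm, with the hook end inside the bore in the side view at (230,225). I'll add 1.5 mm and draw it off.

Emit:
arm_command(moves=[[-1,[0,0,-0.01],0],[-1,[0,-0.1,-0.01],0],[-1,[0,-0.2,-0.01],0],[-1,[0,-0.3,-0.01],0],[-1,[0,-0.4,-0.01],0],[-1,[0,-0.45,-0.01],0],[-1,[0,-0.45,-0.01],0]])

```text
time: 7.52
tool_pos: [0.444, 0.2334, 0.1941]
tool_rot: [-0.0, 0.664, 0.748, -0.0]
contact_force: [0.7, -0.8, -2.2]
gripper_width: 0.282
grasp_force: 59.6
```

Run:
```python
from h import *
s=manip.state();print(s['time'],s['tool_pos'],s['tool_rot'],s['joint_pos'],s['contact_force'],s['ft_torque'],s['gripper_width'])
```

```text
7.5167 [0.44395993 0.23341201 0.19413629] [-2.01224475e-04  6.63733247e-01  7.47969295e-01 -2.64390302e-04] [ 3.35509219e-01 -2.01532477e-01  1.95883783e+00  9.50704136e-05
  1.38494521e+00  2.16293300e-01] [ 0.73244901 -0.77909543 -2.2026731 ] [0.0208013  0.00166097 0.012071  ] 0.28223208900821123
```

Emit:
arm_command(moves=[[-1,[0,0,-0.27],0],[-1,[0,0,-0.54],0],[-1,[-0.1,0,-0.8],0],[-1,[-0.35,0,-0.8],0],[-1,[-0.6,0,-0.8],0],[-1,[-0.85,0,-0.8],0],[-1,[-1.0,0,-0.8],0]])

```text
time: 8.1
tool_pos: [0.4637, 0.0817, 0.3152]
tool_rot: [0.001, 0.665, 0.747, 0.0]
contact_force: [0.9, 0.2, -2.1]
gripper_width: 0.285
grasp_force: 59.7
```

Emit:
arm_command(moves=[[-1,[-0.25,0.05,0],0],[-1,[-0.5,0.1,0],0],[-1,[-0.75,0.18,0],0],[-1,[-1.0,0.25,0],0]])

```text
time: 8.43
tool_pos: [0.5189, -0.0623, 0.3148]
tool_rot: [0.001, 0.664, 0.748, 0.0]
contact_force: [1.1, 0.6, -1.8]
gripper_width: 0.286
grasp_force: 59.7
```

Emit:
arm_command(moves=[[-1,[-0.2,0,0],-0.019],[-1,[-0.4,0,0],-0.038],[-1,[-0.6,0,0],-0.057],[-1,[-0.7,0,0],-0.076],[-1,[-0.7,0,0],-0.095],[-1,[-0.7,0,0],-0.114],[-1,[-0.7,0,0],-0.133],[-1,[-0.7,0,0],-0.152],[-1,[-0.7,0,0],-0.171],[-1,[-0.7,0,0],-0.185],[-1,[-0.7,0,0],-0.185],[-1,[-0.7,0,0],-0.185],[-1,[-0.7,0,0],-0.185]])

```text
time: 9.52
tool_pos: [0.5306, -0.1645, 0.3144]
tool_rot: [-0.0, 0.145, 0.989, -0.0]
contact_force: [0.9, -0.4, -1.5]
gripper_width: 0.285
grasp_force: 59.7
```

Run:
```python
from h import *
np.set_printoptions(precision=4,suppress=True)
p=cam('wrist','w7.png');s=manip.state();q=s['tool_rot'];th=2*np.arctan2(q[2],q[1])
print(s['time'],s['tool_pos'],q,th,s['joint_pos'],s['contact_force'],s['gripper_width'])
x=np.array([np.cos(th),np.sin(th)]);y=np.array([x[1],-x[0]])
d=np.array([.529,-.165])-s['tool_pos'][:2];print('d units',d@x/.15,d@y/.15,'turn',-(2.8516-th)/2/np.pi)
```

```text
9.5667 [ 0.5305 -0.1644  0.3144] [-0.      0.1452  0.9894 -0.    ] 2.8502017820329812 [-0.4345 -0.1416  1.7051 -0.0001  1.5782 -1.7139] [ 0.2488  0.4997 -0.7864] 0.2869028634982418
d units 0.00828581466717136 -0.006712807769117729 turn -0.0002225333009709215
```

View pics/w7.png

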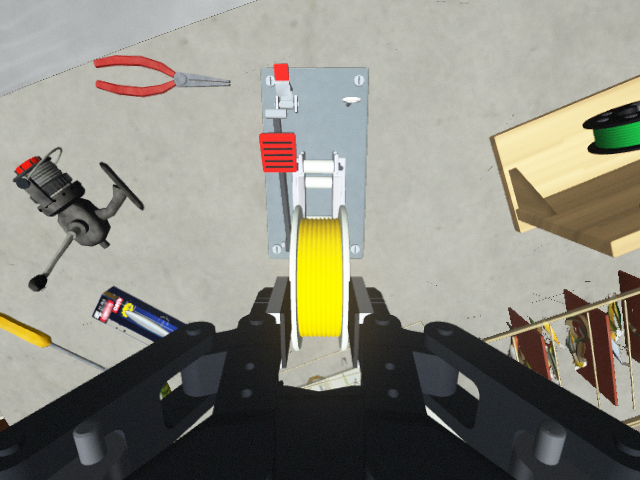

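The spool is held centred at column 320 between the fingers, with the winder straight ahead: paddle (279,153), third roller about (320,167). I'll check lateral alignment numerically.

Run:
```python
from h import *
np.set_printoptions(precision=4,suppress=True)
p=cam('wrist');s=manip.state()
o=np.array([.529,-.165]);y=-.29;R=np.array([[np.cos(y),-np.sin(y)],[np.sin(y),np.cos(y)]])
L=lambda x,yy,z:np.r_[o+R@[x,yy],z]
print('R3',proj(p,L(-.0447,0,.0745)),'pad',proj(p,L(-.059,-.036,.118)))
f=p['frame'];h=cv2.cvtColor(f,cv2.COLOR_RGB2HSV)
m=cv2.inRange(h,(22,150,120),(33,255,255));z=s['tool_pos'][2]-.051
for v in(225,235,250,280,310):
    c=np.where(m[v,280:360])[0]+280; zz=z+ .031*min(1,(v-215)/100) 
    if len(c): print(v,c.min(),c.max(),[R.T@(onz(p,u,v,zz)[:2]-o) for u in (c.min(),c.max())])
r=((h[...,0]<8)|(h[...,0]>172))&(h[...,1]>180)&(h[...,2]>120);yy,xx=np.where(r[130:175,255:300]);print('paddle px',xx.min()+255,xx.max()+255,yy.min()+130,yy.max()+130)
print('white row166',np.where(f[166,290:350].min(1)>200)[0]+290)
print(R.T@(s['tool_pos'][:2]-o),s['tool_pos'])
```

```text
R3 [317.1764 166.3754] pad [277.0006 153.4493]
225 300 339 [array([-0.0278, -0.0077]), array([-0.0278,  0.0119])]
235 299 340 [array([-0.0235, -0.0081]), array([-0.0234,  0.0122])]
250 298 341 [array([-0.0171, -0.0085]), array([-0.0171,  0.0125])]
280 297 341 [array([-0.0052, -0.0086]), array([-0.0052,  0.0121])]
310 297 341 [array([ 0.0055, -0.0082]), array([0.0056, 0.0117])]
paddle px 259 296 134 171
white row166 [299 300 301 304 305 306 307 308 309 310 311 312 313 314 315 316 317 318
 319 320 321 322 323 324 325 326 327 328 329 330 331 332 333 335 336 337
 343 344]
[0.0012 0.001 ] [ 0.5304 -0.1644  0.3144]
```

Emit:
arm_command(moves=[[-1,[0,-0.007,-0.0],0],[-1,[0,-0.007,0.25],0],[-1,[0,-0.007,0.5],0],[-1,[0,-0.007,0.75],0],[-1,[0,-0.007,0.9],0],[-1,[0,-0.007,0.9],0],[-1,[0,-0.007,0.9],0]])

```text
time: 10.2
tool_pos: [0.5293, -0.1649, 0.1783]
tool_rot: [-0.001, 0.145, 0.989, 0.0]
contact_force: [0.2, 0.1, -1.5]
gripper_width: 0.284
grasp_force: 59.7
```

Emit:
arm_command(moves=[[-1,[0,0,0.05],0],[-1,[0,0,0.1],0],[-1,[0,0,0.15],0],[-1,[0,0,0.2],0],[-1,[0,0,0.25],0],[-1,[0,0,0.3],0],[-1,[0,0,0.3],0],[-1,[0,0,0.3],0]])

```text
time: 10.87
tool_pos: [0.5297, -0.1651, 0.1337]
tool_rot: [-0.001, 0.144, 0.99, 0.0]
contact_force: [0.0, 0.5, -2.0]
gripper_width: 0.284
grasp_force: 59.7
```

Emit:
arm_command(moves=[[-1,[0,0,0.04],0],[-1,[0,0,0.08],0],[-1,[0,0,0.11],0],[-1,[0,0,0.11],0],[-1,[0,0,0.11],0]])

```text
time: 11.28
tool_pos: [0.5297, -0.1651, 0.1174]
tool_rot: [-0.001, 0.144, 0.99, 0.0]
contact_force: [0.4, 0.3, -1.7]
gripper_width: 0.283
grasp_force: 59.7
```

Emit:
arm_command(moves=[[-1,[0,0,0.015],0],[-1,[0,0,0.015],0],[-1,[0,0,0.015],0]])

```text
time: 11.53
tool_pos: [0.53, -0.1652, 0.1158]
tool_rot: [0.0, 0.144, 0.99, 0.0]
contact_force: [-0.7, -0.4, -1.2]
gripper_width: 0.284
grasp_force: 59.7
```

Emit:
arm_command(moves=[[-1,[0,0,0.01],0],[-1,[0,0,0.02],0],[-1,[0,0,0.02],0],[-1,[0,0,0.02],0]])

```text
time: 11.87
tool_pos: [0.53, -0.1652, 0.1127]
tool_rot: [0.0, 0.144, 0.99, -0.0]
contact_force: [-0.3, 0.2, -1.8]
gripper_width: 0.283
grasp_force: 59.7
```

Emit:
arm_command(moves=[[-1,[0,0,0.01],0],[-1,[0,0,0.01],0],[-1,[0,0,0.01],0]])

```text
time: 12.12
tool_pos: [0.5303, -0.1653, 0.1125]
tool_rot: [0.0, 0.144, 0.99, -0.0]
contact_force: [-2.3, 0.4, 4.4]
gripper_width: 0.29
grasp_force: 60.4
```

Contact at the expected height, so the spool is on the rollers. Releasing and rising.

Emit:
arm_command(moves=[[0.0,[0,0,0],0],[0.0,[0,0,0],0],[0.0,[0,0,0],0],[0.0,[0,0,-0.1],0],[0.0,[0,0,-0.3],0],[0.0,[0,0,-0.55],0],[0.0,[0,0,-0.8],0],[0.0,[0,0,-1.0],0]])

```text
time: 12.78
tool_pos: [0.5304, -0.1654, 0.2641]
tool_rot: [0.001, 0.144, 0.99, -0.0]
contact_force: [0.7, -0.2, -0.6]
gripper_width: 0.498
grasp_force: 0.0
```

Run:
```python
from h import *
np.set_printoptions(precision=4,suppress=True)
p=cam('wrist','w8.png');c=cam('side');s=manip.state();q=s['tool_rot'];print(s['time'],s['tool_pos'],2*np.arctan2(q[2],q[1]),s['gripper_width'],s['contact_force'])
d=cam('scene')
a=p['frame'][100:480,170:470,::-1];b=cv2.resize(c['frame'][210:310,260:390,::-1],(494,380),interpolation=2)
cv2.imwrite('pics/s8.png',np.hstack([a,b]))
```

```text
12.8833 [ 0.5329 -0.1666  0.269 ] 2.8518748434915624 0.49899682543116053 [ 0.1909 -0.352  -0.0215]
```

View pics/s8.png

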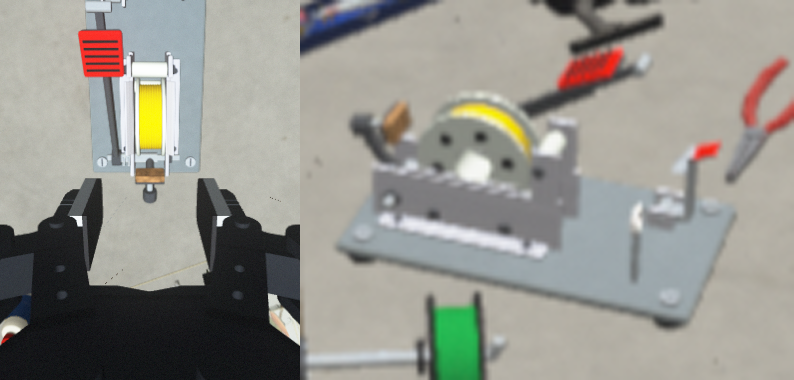

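The spool sits squarely on the rollers between the cheeks, axle level, pad and lever still up (left: yellow at (150,115), paddle at (100,53); right: spool against the third roller, green still hung). Now shut the fingers and go over the paddle.

Emit:
arm_command(moves=[[-1,[0.2,-0.12,0],0],[-1,[0.42,-0.24,0],0],[-1,[0.42,-0.24,0],0],[-1,[0.42,-0.24,0.2],0],[-1,[0.42,-0.24,0.4],0],[-1,[0.42,-0.24,0.6],0],[-1,[0.42,-0.24,0.65],0],[-1,[0.42,-0.24,0.65],0],[-1,[0.42,-0.24,0.65],0]])

```text
time: 13.68
tool_pos: [0.4593, -0.1816, 0.1636]
tool_rot: [-0.0, 0.144, 0.99, 0.0]
contact_force: [0.3, 0.5, 0.7]
gripper_width: -0.003
grasp_force: 0.0
```

```bash
cat > st.py <<'E'
from h import *
np.set_printoptions(precision=4,suppress=True)
o=np.array([.529,-.165]);y=-.29;R=np.array([[np.cos(y),-np.sin(y)],[np.sin(y),np.cos(y)]])
s=manip.state();print(s['time'],'winder frame',R.T@(s['tool_pos'][:2]-o),s['tool_pos'][2],'F',s['contact_force'],s['gripper_width'])
for n in('side','scene'):
    p=cam(n);h=cv2.cvtColor(p['frame'],cv2.COLOR_RGB2HSV).astype(int)
    r=((h[...,0]<8)|(h[...,0]>172))&(h[...,1]>150)&(h[...,2]>100)
    pts={}
    for th in (0,.2,.35,.45,.5):
        f=.670-th; X=np.r_[o+R@[.052-.1412*np.cos(f),-.036],.030+.1412*np.sin(f)];pts[th]=np.round(proj(p,X)).astype(int).tolist()
    q=proj(p,np.r_[o,.05]).astype(int); m=np.zeros_like(r);m[q[1]-45:q[1]+45,q[0]-70:q[0]+70]=1
    nn,l,st,c=cv2.connectedComponentsWithStats((r&m).astype(np.uint8));print(n,pts,[(st[i].tolist(),c[i].round(1).tolist()) for i in range(1,nn) if st[i][4]>8])
E
python3 st.py
```

```text
13.6833 winder frame [-0.062  -0.0359] 0.16359033596956687 F [0.3273 0.5111 0.6685] -0.003468879737504596
side {0: [336, 227], 0.2: [342, 236], 0.35: [345, 244], 0.45: [346, 249], 0.5: [347, 252]} [([328, 223, 17, 10, 90], [336.0, 227.9]), ([364, 248, 6, 4, 15], [366.6, 249.2])]
scene {0: [330, 252], 0.2: [325, 262], 0.35: [322, 269], 0.45: [321, 274], 0.5: [321, 276]} [([323, 251, 16, 7, 69], [331.0, 254.1]), ([305, 279, 5, 3, 10], [306.7, 280.2])]
```

Emit:
arm_command(moves=[[-1,[0,0,0.07],0],[-1,[0,0,0.13],0],[-1,[0.02,0,0.18],0],[-1,[0.045,0,0.23],0],[-1,[0.075,0,0.29],0],[-1,[0.075,0,0.29],0]])

```text
time: 14.28
tool_pos: [0.4471, -0.1779, 0.118]
tool_rot: [-0.001, 0.144, 0.99, 0.0]
contact_force: [0.5, -1.2, 3.2]
gripper_width: -0.004
grasp_force: 1.6
```

```bash
python3 st.py
```

```text
14.2833 winder frame [-0.0747 -0.0358] 0.11801794151234482 F [ 0.4816 -1.1848  3.2142] -0.0036949094406765292
side {0: [336, 227], 0.2: [342, 236], 0.35: [345, 244], 0.45: [346, 249], 0.5: [347, 252]} [([334, 235, 17, 8, 77], [342.2, 239.7]), ([364, 248, 6, 4, 15], [366.6, 249.2])]
scene {0: [330, 252], 0.2: [325, 262], 0.35: [322, 269], 0.45: [321, 274], 0.5: [321, 276]} [([317, 262, 19, 7, 70], [326.0, 265.5]), ([305, 279, 5, 3, 10], [306.7, 280.2])]
```

Emit:
arm_command(moves=[[-1,[0.02,0,0.05],0],[-1,[0.04,0,0.1],0],[-1,[0.06,0,0.15],0],[-1,[0.07,0,0.2],0],[-1,[0.07,0,0.2],0]])

```text
time: 14.8
tool_pos: [0.4389, -0.1758, 0.0904]
tool_rot: [0.001, 0.144, 0.99, -0.0]
contact_force: [0.2, 0.5, 4.9]
gripper_width: -0.004
grasp_force: 2.7
```

Emit:
arm_command(moves=[[-1,[0.005,0,0.02],0],[-1,[0.005,0,0.035],0],[-1,[0.005,0,0.035],0]])

```text
time: 15.05
tool_pos: [0.4379, -0.1755, 0.085]
tool_rot: [0.0, 0.144, 0.99, -0.0]
contact_force: [-1.0, -0.0, 6.8]
gripper_width: -0.002
grasp_force: 3.1
```

```bash
python3 st.py
```

```text
15.05 winder frame [-0.0843 -0.0361] 0.08496273367269369 F [-1.0091 -0.017   6.8135] -0.001897356436145722
side {0: [336, 227], 0.2: [342, 236], 0.35: [345, 244], 0.45: [346, 249], 0.5: [347, 252]} [([337, 247, 18, 9, 77], [345.8, 251.7]), ([364, 248, 6, 4, 15], [366.6, 249.2])]
scene {0: [330, 252], 0.2: [325, 262], 0.35: [322, 269], 0.45: [321, 274], 0.5: [321, 276]} [([314, 273, 18, 9, 80], [322.3, 277.2]), ([305, 279, 5, 3, 10], [306.7, 280.2])]
```

Emit:
arm_command(moves=[[-1,[0,0,0.015],0],[-1,[0,0,0.03],0],[-1,[0,0,0.03],0]])

```text
time: 15.4
tool_pos: [0.4371, -0.1753, 0.0802]
tool_rot: [-0.001, 0.144, 0.99, -0.0]
contact_force: [-3.7, 0.1, 6.7]
gripper_width: -0.002
grasp_force: 3.7
```

Emit:
arm_command(moves=[[-1,[0,0,0.01],0],[-1,[0,0,0.02],0],[-1,[0,0,0.02],0]])

```text
time: 15.65
tool_pos: [0.4367, -0.1751, 0.0771]
tool_rot: [-0.002, 0.144, 0.99, 0.0]
contact_force: [-5.5, 1.8, 7.6]
gripper_width: -0.003
grasp_force: 4.1
```

Emit:
arm_command(moves=[[-1,[0,0,-0.05],0],[-1,[0,0,-0.12],0],[-1,[0,0,-0.25],0],[-1,[0,0,-0.4],0],[-1,[0,0,-0.6],0],[-1,[0,0,-0.8],0],[-1,[0,0,-0.8],0]])

```text
time: 16.23
tool_pos: [0.4404, -0.1767, 0.2046]
tool_rot: [0.005, 0.144, 0.99, -0.002]
contact_force: [0.4, -0.2, 0.8]
gripper_width: -0.0
grasp_force: 0.0
```

```bash
python3 st.py
```

```text
16.2333 winder frame [-0.0815 -0.0365] 0.20455734061441422 F [ 0.3906 -0.1954  0.8109] -0.00032155992402633615
side {0: [336, 227], 0.2: [342, 236], 0.35: [345, 244], 0.45: [346, 249], 0.5: [347, 252]} [([337, 245, 18, 10, 121], [345.5, 250.0]), ([364, 248, 6, 4, 15], [366.6, 249.2])]
scene {0: [330, 252], 0.2: [325, 262], 0.35: [322, 269], 0.45: [321, 274], 0.5: [321, 276]} [([314, 270, 18, 12, 128], [322.3, 275.6]), ([305, 279, 5, 3, 11], [306.7, 280.1])]
```

The paddle stays down at the latched angle. I'll back off, wait, and recheck the lever, spool and bystanders.

Emit:
arm_command(moves=[[-1,[0,0,-0.3],0],[-1,[0,0,-0.5],0],[-1,[0,0,-0.5],0],[-1,[0,0,-0.5],0],[-1,[0,0,-0.5],0],[-1,[0,0,-0.5],0],[-1,[0,0,-0.5],0],[-1,[0,0,-0.5],0],[-1,[0,0,-0.5],0],[-1,[0,0,-0.5],0]])

```text
time: 17.17
tool_pos: [0.4376, -0.1752, 0.2719]
tool_rot: [-0.001, 0.144, 0.99, 0.0]
contact_force: [0.5, 0.5, 0.8]
gripper_width: 0.003
grasp_force: 0.0
```

```bash
python3 st.py
python3 - <<'E'
from h import *
np.set_printoptions(precision=4,suppress=True)
P=[cam('side'),cam('scene')]
o0=cv2.imread('pics/side0.png')[:,:,::-1]
for lab,lo,hi in(('yellow',(22,150,120),(33,255,255)),('green',(50,120,60),(75,255,255))):
    for p in P:
        q=proj(p,[.529,-.165,.07] if lab=='yellow' else [.527,.127,.13]).astype(int)
        m=cv2.inRange(cv2.cvtColor(p['frame'],cv2.COLOR_RGB2HSV),lo,hi);k=np.zeros_like(m);k[q[1]-25:q[1]+25,q[0]-25:q[0]+25]=m[q[1]-25:q[1]+25,q[0]-25:q[0]+25]
        v,u=np.where(k);print(lab,'expected',q,'seen',u.mean().round(1) if len(u) else None,v.mean().round(1) if len(u) else None,len(u))
p=P[0]
print('green before',(lambda a:(a[1].mean(),a[0].mean(),len(a[0])))(np.where(cv2.inRange(cv2.cvtColor(o0[285:330,285:315].copy(),cv2.COLOR_RGB2HSV),(50,120,60),(75,255,255)))))
for t in('reel','lure_carton','pliers','brake_pad'):
    print(t,[(np.round(d['extent']).astype(int).tolist(),round(d['confidence'],2)) for d in manip.search_frame(p,t)[:2]])
E
```

```text
17.1667 winder frame [-0.0847 -0.0359] 0.2718665157071679 F [0.4576 0.5143 0.7606] 0.003233292589111063
side {0: [336, 227], 0.2: [342, 236], 0.35: [345, 244], 0.45: [346, 249], 0.5: [347, 252]} [([337, 245, 18, 10, 122], [345.6, 250.0]), ([364, 248, 6, 4, 15], [366.6, 249.2])]
scene {0: [330, 252], 0.2: [325, 262], 0.35: [322, 269], 0.45: [321, 274], 0.5: [321, 276]} [([314, 270, 18, 12, 128], [322.3, 275.6]), ([305, 279, 5, 3, 11], [306.7, 280.1])]
yellow expected [307 247] seen 313.0 241.2 44
yellow expected [336 250] seen 332.6 248.1 61
green expected [300 307] seen 300.9 306.3 375
green expected [245 196] seen 250.8 191.6 117
green before (np.float64(15.920424403183024), np.float64(21.344827586206897), 377)
reel [([316, 176, 362, 226], 0.73), ([268, 239, 377, 299], 0.23)]
lure_carton [([252, 197, 301, 225], 0.96)]
pliers [([372, 226, 398, 257], 0.78)]
brake_pad []
```

```bash
python3 -c "
from plant import manip;print(manip.job_done())"
```

```text
the job is handed in; nothing more can be done
None
```

I stood the yellow spool on the winder's rollers, let it go, then pressed the brake paddle; it stayed down at the latched angle for about a second, though I did not measure the pad's own pressure. The green spool, reel, carton and pliers showed no movement in the last pictures, and I handed the job in at about 17 s with the arm clear.

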